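# Push a wax stub through the sprung flap of the recycling bin

## Robot

A 6-joint arm with a two-finger parallel gripper is mounted at the origin on the work surface. World frame = base frame: x ahead of the robot, y to its left, z up, the work surface at z = 0. Lengths are in mm, angles in degrees, forces in N, time in s.
With the tool pointing down it reaches from about 325 to 900 mm from the base axis. Payload 3.5 kg.
Tool frame: the origin (TCP) lies between the finger pads; the fingertips stand 14 mm ahead of it and the grasp point (between the pads) lies 5 mm behind it; x points along the fingers, z is the direction in which the jaws open and shut, and the axes are right-handed (so a half turn about x gives the same grasp; the last joint's range is limited). The gripper opens to 85 mm and grips with 20 to 120 N. Pads are 22 mm wide; open, the fingers measure 114 mm over their backs; the gripper's body (76 mm by 85 mm) begins 54 mm behind the grasp point. The pads swing forward as they close: fully open they stand 13 mm farther back than shut.
Start: joints at [-76.742, 15.837, -1.513, 72.651, 0, 84.076], TCP at [205.351, -590.299, 245.313] pointing down, gripper open.
Joint ranges: [-178.77, 178.77], [-48.84, 107.48], [-61.69, 71.31], [-111.58, 123.2], [-90, 87.43], [-180, 180]. Speed limits (degrees/s): [147.25, 147.25, 180, 180, 180, 180].

## Interface

Orientations are given as a 3x3 rotation matrix whose columns are the frame's x, y, z axes.
In Python, from cell import readout, imaging, workorder gives the robot as it stands. The module is installed in compiled form; this text tells all that it offers.
- The arm moves only by the tool play_rows, never from a script. Its argument "steps" is a list of rows, each a list of 3 entries, a list of its own where there are three numbers: the shift along the tool's x, y, z as a fraction of full scale, then the turn, a rotation vector about the tool's x, y, z as a fraction of full scale, then the opening in per cent of the stroke, from 0 (shut) to 100 (fully open). In form: [[[x, y, z], [ax, ay, az], fingers], ...]. A call has 1 to 20 rows; each row shifts and turns the commanded pose from where the row before left it, along the tool's axes as they then stand; what a row does not reach is not made up. Full scale, the value 1, is 15 cm for a shift and 0.08 rad for a turn. A row lasts 1/12 s, in which the tool goes at most 41.7 mm and 7.16 degrees, less where a joint would pass 70% of its speed; a pose out of reach is approached as far as the arm can. A call with a number of a shift or a turn outside -1 to 1 is refused whole. A call with a gripper value outside its range is refused whole. The fingers move at their own pace and stop on an object; the grip force is fixed at half the most. Time passes only in rows, so rows that do not move let the fingers close. It gives the time, the measured TCP pose, the force and the opening at its end, in the units of the state.
- readout.observe(): the state, without advancing time (a new reading comes with each control period).
- imaging.grab_frame(name): name is "scene" or "top" or "wrist"; returns a dict with "frame" (400x640x3 uint8, red, green, blue), "camera_matrix" (3x3 intrinsics, pixels), "cam_to_world" (4x4, takes a point from camera to world coordinates). Camera axes: x right, y down, z forward; pixel columns grow to the right and rows downward; lengths in mm; the calibration is good to about 2 mm. A picture is of the moment at which its call begins. There is no depth.
- workorder.sign_off(): hands the job in, once; it reports no verdict.
The state is a dict: "t": time; "q": joint angles; "qvel": joint speeds; "effort": joint torques, N m; "tcp_pos": TCP position; "orientation": TCP orientation; "force": force on the tool from outside, world axes, zero at the start; "torque": the same for the moment, N m; "opening": finger opening in mm.
Only numpy, scipy, OpenCV 4.12 (cv2) and the standard library are available. Lean on these libraries where they do the work, as an engineer would, in place of code of your own. Each camera call takes 0.05 s, during which the arm holds its last target. There are 200 camera calls.

## Task

Put the red wax stub into the wax-recycling bin the way you would with one hand: push the teal spring flap open with one finger and keep holding it open while the other finger pushes the red stub along the ledge and over the edge, so that it drops into the bin; then draw the hand out and let the flap swing shut. Do not grasp, squeeze or lift the stub; leave the blue and yellow stubs where they lie on the ledge, and do not disturb the other things on the bench.

Things in the scene. Friction and masses are not known exactly. Their poses are not given: they have to be found in the camera images.
- bin: Grey metal recycling bin fixed to the bench, 252 mm deep (x), 230 mm wide (y). Origin on the bench straight below the middle of the ledge's far edge; +x is the push direction, ledge to bin; yaw varies. x = -125 to 0 mm: rimless aluminium ledge, top 115 mm above the bench. x = 0 to 122 mm: the well, floor at 5 mm, walls 5 mm thick, covered by the sloping teal flap between side cheeks of its slope.
- sill (a point): Middle of the ledge's far edge, on its top face, 115 mm above the bench: what is pushed past it drops into the well when the flap is open.
- flap_hinge (a point): Middle of the flap's hinge, a level steel rod of 4 mm radius along the bin's y, 97 mm beyond the sill (+x) and 153 mm above the bench: a finger can go no farther than this. Behind it a flat grey strip (bin x = 103 to 127 mm), top 153 mm above the bench; the rod's top, at 157 mm, is the bin's highest point.
- flap (a joint): Teal flap, 212 mm wide, 97 mm long, 4 mm thick. Shut (0 rad) it slopes down from its hinge towards the ledge at 20.5 degrees from level, lower edge 6 mm beyond the sill and 4 mm above it. Pushed along +x or down it opens inwards, its lower edge swinging down into the well; upright at 1.21 rad, stop at 1.45. A spring shuts it when let go; 0.5 to 3 N holds it open.
- flap_edge (a point): Middle of the flap's lower edge (moves with the flap).
- red_stub: Red wax stub, the one to push in: a worn-down bar of ski wax, 24 mm in the push direction (its x) by 45 mm (its y) by 22 mm high; origin at the centre of its underside; lies flat on the ledge, free to slide, about 30 g.
- blue_stub: Blue wax stub, stays on the ledge: a worn-down bar of ski wax, 24 mm in the push direction (its x) by 45 mm (its y) by 22 mm high; origin at the centre of its underside; lies flat on the ledge, free to slide, about 30 g. The three stubs lie side by side about 65 mm apart, in any order.
- yellow_stub: Yellow wax stub, stays on the ledge: a worn-down bar of ski wax, 24 mm in the push direction (its x) by 45 mm (its y) by 22 mm high; origin at the centre of its underside; lies flat on the ledge, free to slide, about 30 g.
- cork: Cork block 90 x 50 x 32 mm lying beside the bin at its left (+y); bystander, origin under its centre.
- wax_tin: Orange tin, 60 mm across, 50 mm high, beside the bin at its right (-y); bystander, origin under its centre.
- brush: Hand brush 130 x 60 x 45 mm, wooden back, on the bench at the left; bystander, origin under its centre.
- driver: Screwdriver with a red handle lying on the bench at the right, about 200 mm long; bystander, origin under its middle.
- cleaner: White bottle with a red cap, 70 mm across, 190 mm high, standing at the far left; bystander, origin under its centre.
Mind the look-alikes: they are no part of the job. Of the things that look like the yellow_stub, the smaller one is meant.

How it is judged (in metres and radians):
On the way, in this order (a step that is already met when the one before it is completed fails the run):
1. a finger has pushed the flap open (over 0.15 rad) and holds it while the red stub is still on the ledge (value of joint flap above 0.15 rad and contact force between the fingers and flap above 0.2 N and x of red_stub in the frame of bin below -0.01 m and height (world z) of red_stub above 0.11 m), for 0.1 s.
2. the red stub goes over the ledge's edge while a finger still holds the flap open (over 0.25 rad) (value of joint flap above 0.25 rad and contact force between the fingers and flap above 0.2 N and x of red_stub in the frame of bin above -0.005 m and height (world z) of red_stub above 0.05 m), for 0.04 s.
At the end, for the whole second after the job is handed in: The red stub lies at rest in the bin's well (origin below 70 mm, within the walls), the flap is shut (under 0.08 rad), and the blue and yellow stubs are still on the ledge (height (world z) of red_stub below 0.07 m and x of red_stub in the frame of bin between 0 and 0.122 m and y of red_stub in the frame of bin between -0.112 and 0.112 m and linear speed of red_stub below 0.03 m/s and value of joint flap below 0.08 rad and height (world z) of each of blue_stub, yellow_stub above 0.11 m); the robot touches nothing.
It fails at once if the red stub is gripped or pressed by the fingers with over 15 N (contact force between the fingers and red_stub above 15 N).
It fails at once if the red stub is lifted (its origin more than 15 mm above the ledge) (height (world z) of red_stub above 0.13 m).
It fails at once if the blue or yellow stub is moved by more than 15 mm (distance of any of blue_stub, yellow_stub from where it was at the start of the episode above 0.015 m).
It fails at once if another thing on the bench is moved by more than 20 mm (distance of any of cork, wax_tin, brush, driver, cleaner from where it was at the start of the episode above 0.02 m).
It also fails if it takes over 35 s, if anything falls off the work surface, if the arm or the gripper's body presses on something with over 40 N, if the wrist force passes 120 N, or if a joint passes its speed limit or range.

## Working session

There is one attempt and no reset: what is moved stays moved. The work goes in short steps, Python scripts to look and compute and a tool call to move; the robot and the scene stay as the last step left them, time stands still between calls to the robot, and variables do not carry over. Pictures are saved under pics/ and viewed, about 8 in all and at most 12, crops included, and the job is handed in when it is done.

Besides the shell and the picture viewer there is one more tool, called after "Call:" in YAML: its name, and indented under it one key for each argument. play_rows: Moves the arm, as the interface text tells. Its arguments: {"type":"object","properties":{"steps":{"type":"array","items":{"type":"array"}}},"required":["steps"]}

```bash
mkdir -p pics; cat > h.py <<'E'
from cell import readout, imaging, workorder
import numpy as np, cv2
def grab(n):
    f=imaging.grab_frame(n); return f["frame"],np.array(f["camera_matrix"]),np.array(f["cam_to_world"])
def ray(K,T,uv,z):
    d=T[:3,:3]@np.linalg.inv(K)@np.array([uv[0],uv[1],1.]); o=T[:3,3]
    return o+d*(z-o[2])/d[2]
def proj(K,T,p):
    c=T[:3,:3].T@(np.array(p,float)-T[:3,3]); c=K@c; return c[:2]/c[2]
E
python3 - <<'E'
from h import *
s=readout.observe(); print({k:np.round(v,3).tolist() for k,v in s.items()})
ims=[]
for n in("scene","top","wrist"):
    f,K,T=grab(n); cv2.imwrite(f"pics/{n}0.png",f[:,:,::-1]); print(n,K.round(1).tolist(),T.round(3).tolist())
E
```

```text
{'t': 0.0, 'q': [-76.741, 15.879, -1.597, 72.652, 0.001, 84.077], 'qvel': [0.035, -0.004, -0.013, 0.056, -0.023, -0.046], 'effort': [-0.002, -44.551, 29.52, 0.016, -0.0, -0.0], 'tcp_pos': [205.189, -589.564, 244.153], 'orientation': [[-0.0, 0.944, 0.329], [0.002, 0.329, -0.944], [-1.0, 0.0, -0.002]], 'force': [0.177, 0.184, 0.024], 'torque': [0.004, 0.003, 0.022], 'opening': 85.433}
scene [[454.5, 0.0, 317.5], [0.0, 454.5, 192.5], [0.0, 0.0, 1.0]] [[-0.707, 0.527, -0.471, 1216.684], [0.707, 0.541, -0.456, 634.178], [0.014, -0.655, -0.755, 1207.909], [0.0, 0.0, 0.0, 1.0]]
top [[379.2, 0.0, 319.7], [0.0, 379.2, 198.2], [0.0, 0.0, 1.0]] [[-0.008, -0.993, 0.116, 389.171], [-1.0, 0.009, 0.009, -1.51], [-0.01, -0.116, -0.993, 1202.571], [0.0, 0.0, 0.0, 1.0]]
wrist [[275.6, 0.0, 318.0], [0.0, 275.6, 199.6], [0.0, 0.0, 1.0]] [[0.327, -0.897, -0.297, 280.512], [-0.945, -0.311, -0.101, -563.47], [-0.001, 0.314, -0.949, 373.114], [0.0, 0.0, 0.0, 1.0]]
```

View pics/top0.png

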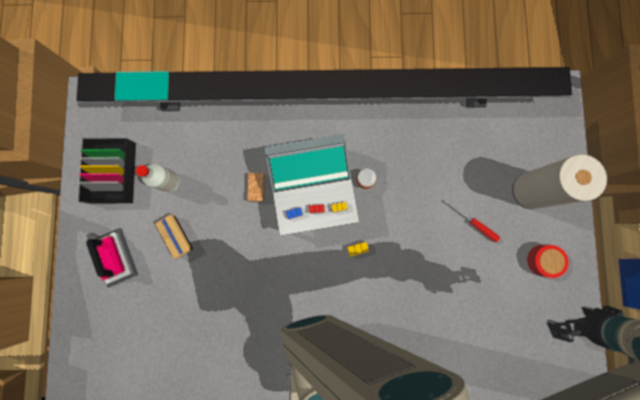

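View pics/scene0.png

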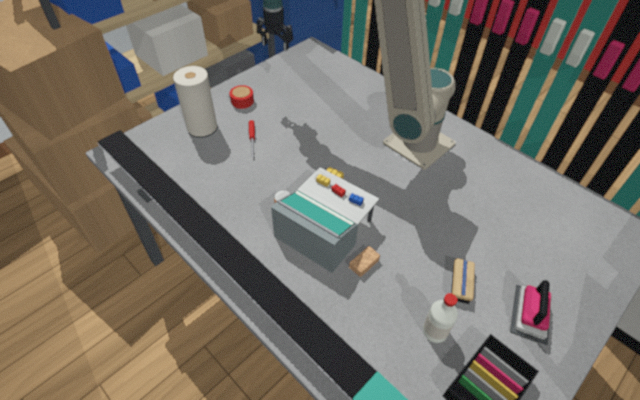

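Top view: the bin is around (313,185) with its ledge towards the robot. On the ledge are blue (293,213), red (316,209) and yellow (339,207); the other yellow piece lies on the bench at (358,248). The scene view agrees. Next I'll measure positions from colour masks.

```bash
cat > m.py <<'E'
from h import *
import sys
def mask(f,c):
    h=cv2.cvtColor(f,cv2.COLOR_RGB2HSV); H,S,V=cv2.split(h)
    b={'red':((H<8)|(H>172)),'yellow':(H>20)&(H<32),'blue':(H>105)&(H<125),'teal':(H>75)&(H<95)}[c]
    return (b&(S>130)&(V>60)).astype(np.uint8)
def blobs(f,c,box,amin):
    m=mask(f,c); k=np.zeros_like(m); x0,y0,x1,y1=box; k[y0:y1,x0:x1]=1; m=cv2.morphologyEx(m*k,cv2.MORPH_CLOSE,np.ones((7,7),np.uint8))
    cs,_=cv2.findContours(m,cv2.RETR_EXTERNAL,cv2.CHAIN_APPROX_NONE)
    return [c for c in cs if cv2.contourArea(c)>amin]
E
python3 - <<'E'
from m import *
for n,box in(("top",(255,130,370,235)),("scene",(265,165,385,260))):
    f,K,T=grab(n)
    for c in("red","yellow","blue","teal"):
        for b in blobs(f,c,box,15):
            r=cv2.minAreaRect(b); z=134 if c!='teal' else 136
            print(n,c,np.round(r[0],1),np.round(r[1],1),round(r[2],1),ray(K,T,r[0],z).round(1)[:2])
            if c=='teal':
                q=cv2.boxPoints(r); print([ (p.round(0).tolist(),ray(K,T,p,153).round(0)[:2].tolist(),ray(K,T,p,119).round(0)[:2].tolist()) for p in q])
E
```

```text
top red [316.  208.5] [ 7. 14.] 90.0 [485.   18.6]
top yellow [338.8 206.5] [ 7.6 15.1] 78.7 [490.  -45.9]
top blue [293.6 212.7] [ 7.1 14.6] 73.3 [473.7  82. ]
top teal [308.7 167.8] [32.2 74.8] 80.4 [602.   38.5]
[([269.0, 158.0], [627.0, 150.0], [635.0, 154.0]), ([343.0, 146.0], [661.0, -59.0], [670.0, -61.0]), ([348.0, 177.0], [570.0, -73.0], [576.0, -75.0]), ([275.0, 190.0], [537.0, 134.0], [541.0, 138.0])]
scene red [337.8 189.8] [13.9  7.2] 33.7 [493.5  22.3]
scene yellow [322.9 179.9] [11.9  7.2] 33.7 [496.9 -40.1]
scene yellow [335.2 172. ] [15.6  3.7] 23.2 [442.9 -36.8]
scene blue [355.6 199.2] [12.8  7.3] 20.6 [482.   87.4]
scene teal [315.9 213.2] [70.2 12.4] 29.7 [609.9  41.7]
[([282.0, 201.0], [659.0, -52.0], [641.0, -75.0]), ([288.0, 190.0], [617.0, -71.0], [598.0, -94.0]), ([349.0, 225.0], [581.0, 150.0], [561.0, 135.0]), ([343.0, 236.0], [622.0, 164.0], [603.0, 149.0])]
```

Call:
play_rows:
  steps:
    - [[0,0.178,-0.178],[0,0,0],78]
    - [[0,0.178,-0.178],[0,0,0],78]
    - [[0,0.178,-0.178],[0,0,0],78]
    - [[0,0.178,-0.178],[0,0,0],78]
    - [[0,0.178,-0.178],[0,0,0],78]
    - [[0,0.178,-0.178],[0,0,0],78]
    - [[0,0.178,-0.178],[0,0,0],78]
    - [[0,0.178,-0.178],[0,0,0],78]
    - [[0,0.178,-0.178],[0,0,0],78]
    - [[0,0.178,-0.178],[0,0,0],78]
    - [[0,0.178,-0.178],[0,0,0],78]
    - [[0,0.178,-0.178],[0,0,0],78]
    - [[0,0.178,-0.178],[0,0,0],78]
    - [[0,0.178,-0.178],[0,0,0],78]
    - [[0,0.178,-0.178],[0,0,0],78]
    - [[0,0.178,-0.178],[0,0,0],78]
    - [[0,0.178,-0.178],[0,0,0],78]
    - [[0,0.178,-0.178],[0,0,0],78]

```text
t: 1.75
tcp_pos: [501.7, 23.5, 245.4]
orientation: [[0.0, 0.944, 0.329], [-0.0, 0.329, -0.944], [-1.0, 0.0, 0.0]]
force: [0.8, -1.0, 0.0]
opening: 66.9
```

Call:
play_rows:
  steps:
    - [[0,0,0],[-1,0,0],78]
    - [[0,0,0],[-1,0,0],78]
    - [[0,0,0],[-1,0,0],78]
    - [[0,0,0],[-1,0,0],78]
    - [[0,0,0],[-1,0,0],78]
    - [[0,0,0],[-1,0,0],78]
    - [[0,0,0],[-1,0,0],78]
    - [[0,0,0],[-1,0,0],78]
    - [[0,0,0],[-1,0,0],78]
    - [[0,0,0],[-1,0,0],78]
    - [[0,0,0],[-1,0,0],78]
    - [[0,0,0],[-1,0,0],78]
    - [[0,0,0],[-1,0,0],78]
    - [[0,0,0],[-1,0,0],78]
    - [[0,0,0],[-1,0,0],78]
    - [[0,0,0],[-1,0,0],78]
    - [[0,0,0],[-1,0,0],78]
    - [[0,0,0],[-0.5,0,0],78]
    - [[0,0,0],[0,0,0],78]

```text
t: 3.33
tcp_pos: [501.2, 21.5, 245.2]
orientation: [[-0.0, -0.164, 0.986], [0.0, 0.986, 0.164], [-1.0, 0.0, -0.0]]
force: [0.7, 0.3, -0.2]
opening: 66.3
```

```bash
python3 - <<'E'
from m import *
s=readout.observe(); print(s['t'],np.round(s['tcp_pos'],1),np.round(s['orientation'],3).tolist(),s['opening'],np.round(s['q'],0))
f,K,T=grab("wrist"); cv2.imwrite("pics/w1.png",f[:,:,::-1]); print(T.round(3).tolist())
for c in("red","yellow","blue","teal"):
    for b in blobs(f,c,(0,0,640,400),150):
        r=cv2.minAreaRect(b); print(c,np.round(r[0],1),np.round(r[1],1),round(r[2],1),ray(K,T,r[0],137).round(1)[:2])
E
```

```text
3.3333 [501.2  21.5 245.2] [[-0.0, -0.164, 0.986], [0.0, 0.986, 0.164], [-1.0, 0.0, -0.0]] 66.25960124338918 [ -5.   3. -16.  70.  -0.  76.]
[[0.987, 0.154, 0.051, 487.101], [0.162, -0.937, -0.31, 101.029], [-0.0, 0.315, -0.949, 374.089], [0.0, 0.0, 0.0, 1.0]]
red [302.3 197.3] [25.9 49.8] 5.9 [485.5  23.3]
yellow [297.1 257.5] [47.7 24.6] 86.4 [489.4 -38.4]
yellow [213.4 242.1] [47.5 30.1] 76.5 [408.2 -34.9]
blue [299.2 126.3] [54.2 28.2] 82.9 [474.   84.4]
teal [383.6 181.4] [  6.7 214.1] 4.9 [554.5  49.7]
teal [444.5 176.3] [104.8 239.6] 12.1 [606.4  62.9]
```

View pics/w1.png

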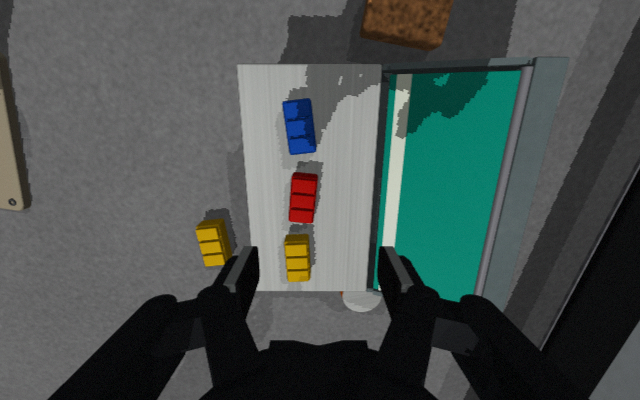

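Wrist view: red is at (302,197) between blue (299,126) and yellow (297,258). The ledge's far edge runs (381,65) to (367,291) and the hinge lies at x≈515. I'll fit the bin frame from these edges.

```bash
python3 - <<'E'
from m import *
f,K,T=grab("wrist")
for n,p in dict(nearL=(238,65),nearR=(249,291),farL=(381.5,65),farR=(367.5,291)).items(): print(n,ray(K,T,p,115).round(1)[:2])
# teal lower edge / hinge edges along rows
m=mask(f,'teal')
for r in (140,180,220):
    x=np.flatnonzero(m[r]); print(r,x.min(),ray(K,T,(x.min(),r),119)[:2].round(1),x.max(),ray(K,T,(x.max()+9,r),156)[:2].round(1))
# red: top face corners (bright) 
b=blobs(f,'red',(0,0,640,400),150)[0]; print([ray(K,T,p,137)[:2].round(1).tolist() for p in cv2.boxPoints(cv2.minAreaRect(b))])
E
```

```text
nearL [414.3 124.7]
nearR [ 442.5 -101.8]
farL [535.  144.3]
farR [572.6 -80.6]
140 384 [550.9  83.7] 505 [641.5 102.4]
180 381 [556.9  46.7] 497 [647.3  70.9]
220 378 [563.5   6. ] 488 [652.8  36.2]
[[474.6, -1.6], [473.2, 45.7], [495.8, 47.0], [498.7, -0.4]]
```

Call:
play_rows:
  steps:
    - [[0.15,0.013,-0.01],[0,0,0],78]
    - [[0.2,0,0],[0,0,0],78]
    - [[0.2,0,0],[0,0,0],78]
    - [[0.1,0,0],[0,0,0],78]
    - [[0.03,0,0],[0,0,0],78]
    - [[0,0,0],[0,0,0],78]
    - [[0,0,0],[0,0,0],78]

```text
t: 4.02
tcp_pos: [500.2, 23.1, 144.1]
orientation: [[0.001, -0.163, 0.987], [-0.0, 0.987, 0.163], [-1.0, -0.0, 0.001]]
force: [0.5, 0.1, 0.3]
opening: 66.5
```

```bash
python3 - <<'E'
from m import *
s=readout.observe(); print(s['t'],np.round(s['tcp_pos'],1),np.round(s['force'],2))
f,K,T=grab("wrist"); g=f[150:400,150:500]; cv2.imwrite("pics/w2.png",cv2.resize(g,None,fx=2,fy=2)[:,:,::-1])
E
```

```text
4.0167 [500.2  23.1 144.1] [0.51 0.07 0.32]
```

View pics/w2.png

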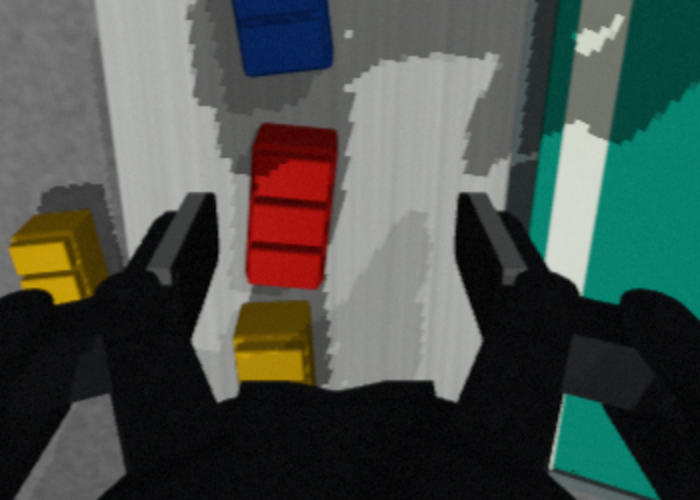

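The rear finger, crop (205,240), is behind the red stub (290,205). The front finger (470,240) is short of the flap. Lowering gently to find where the tips touch the ledge.

Call:
play_rows:
  steps:
    - [[0.02,0,0],[0,0,0],78]
    - [[0.02,0,0],[0,0,0],78]
    - [[0.013,0,0],[0,0,0],78]
    - [[0,0,0],[0,0,0],78]
    - [[0,0,0],[0,0,0],78]

```text
t: 4.48
tcp_pos: [499.5, 23.2, 135.4]
orientation: [[-0.0, -0.163, 0.987], [-0.0, 0.987, 0.163], [-1.0, -0.0, -0.0]]
force: [-0.0, -1.4, 0.2]
opening: 66.8
```

Call:
play_rows:
  steps:
    - [[0.013,0,0],[0,0,0],78]
    - [[0,0,0],[0,0,0],78]

```text
t: 4.65
tcp_pos: [499.4, 23.2, 133.2]
orientation: [[-0.0, -0.163, 0.987], [0.0, 0.987, 0.163], [-1.0, 0.0, -0.0]]
force: [0.1, -0.5, -0.2]
opening: 66.8
```

Call:
play_rows:
  steps:
    - [[0.013,0,0],[0,0,0],78]
    - [[0,0,0],[0,0,0],78]

```text
t: 4.82
tcp_pos: [499.3, 23.2, 131.1]
orientation: [[-0.001, -0.163, 0.987], [0.0, 0.987, 0.163], [-1.0, 0.0, -0.001]]
force: [0.8, -0.2, 0.1]
opening: 66.6
```

Call:
play_rows:
  steps:
    - [[0.013,0,0],[0,0,0],78]
    - [[0,0,0],[0,0,0],78]

```text
t: 4.98
tcp_pos: [499.4, 23.2, 129.2]
orientation: [[-0.0, -0.163, 0.987], [0.0, 0.987, 0.163], [-1.0, 0.0, -0.0]]
force: [-0.6, -0.1, 0.4]
opening: 67.1
```

Call:
play_rows:
  steps:
    - [[0.013,0,0],[0,0,0],78]
    - [[0,0,0],[0,0,0],78]

```text
t: 5.15
tcp_pos: [499.3, 23.2, 127.2]
orientation: [[-0.001, -0.163, 0.987], [0.0, 0.987, 0.163], [-1.0, 0.0, -0.001]]
force: [0.2, -0.5, -0.6]
opening: 66.6
```

Call:
play_rows:
  steps:
    - [[0.013,0,0],[0,0,0],78]
    - [[0,0,0],[0,0,0],78]

```text
t: 5.32
tcp_pos: [499.3, 23.2, 125.3]
orientation: [[-0.001, -0.163, 0.987], [0.0, 0.987, 0.163], [-1.0, 0.0, -0.001]]
force: [-0.1, -0.1, -0.5]
opening: 66.5
```

Call:
play_rows:
  steps:
    - [[0.01,0,0],[0,0,0],78]
    - [[0,0,0],[0,0,0],78]

```text
t: 5.48
tcp_pos: [499.4, 23.2, 123.9]
orientation: [[-0.0, -0.163, 0.987], [0.0, 0.987, 0.163], [-1.0, 0.0, -0.0]]
force: [0.1, -0.2, 0.5]
opening: 66.1
```

Call:
play_rows:
  steps:
    - [[0.01,0,0],[0,0,0],78]
    - [[0,0,0],[0,0,0],78]

```text
t: 5.65
tcp_pos: [499.4, 23.2, 122.4]
orientation: [[-0.0, -0.163, 0.987], [0.0, 0.987, 0.163], [-1.0, 0.0, -0.0]]
force: [0.2, -0.1, 0.6]
opening: 66.9
```

Call:
play_rows:
  steps:
    - [[0.01,0,0],[0,0,0],78]
    - [[0,0,0],[0,0,0],78]

```text
t: 5.82
tcp_pos: [499.5, 23.2, 122.3]
orientation: [[-0.0, -0.163, 0.987], [-0.0, 0.987, 0.163], [-1.0, -0.0, -0.0]]
force: [-3.0, 0.6, 8.3]
opening: 66.5
```

```bash
python3 - <<'E'
from m import *
s=readout.observe(); print(s['t'],np.round(s['tcp_pos'],1),np.round(s['force'],2))
f,K,T=grab("wrist"); g=f[100:400,150:500]; cv2.imwrite("pics/w3.png",cv2.resize(g,None,fx=2,fy=2)[:,:,::-1])
E
```

```text
5.8167 [499.5  23.2 122.3] [-2.98  0.61  8.29]
```

View pics/w3.png

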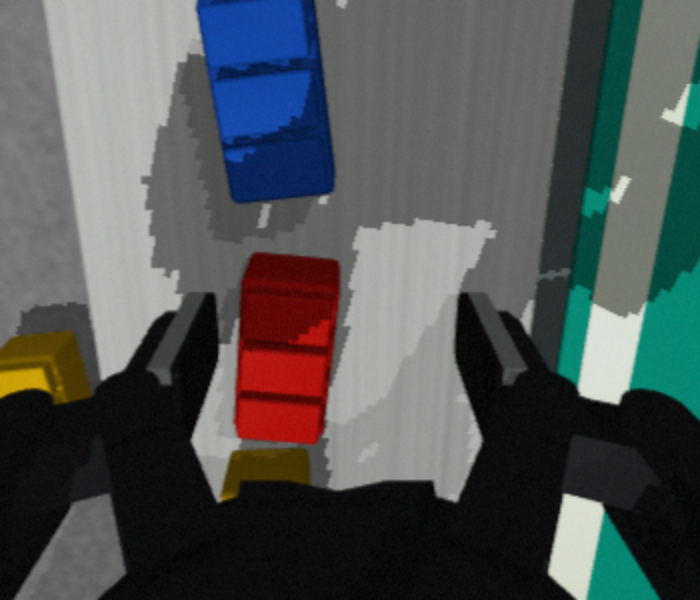

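The tips touched the ledge at TCP z≈122.3. I'll raise about 4 mm and start the push.

Call:
play_rows:
  steps:
    - [[-0.033,0,0],[0,0,0],78]
    - [[0,0,0],[0,0,0],78]
    - [[0,0,0.03],[0,0,0],78]
    - [[0,0,0.03],[0,0,0],78]
    - [[0,0,0.03],[0,0,0],78]
    - [[0,0,0.03],[0,0,0],78]
    - [[0,0,0.03],[0,0,0],78]
    - [[0,0,0.03],[0,0,0],78]
    - [[0,0,0.03],[0,0,0],78]
    - [[0,0,0.03],[0,0,0],78]
    - [[0,0,0.03],[0,0,0],78]
    - [[0,0,0.03],[0,0,0],78]
    - [[0,0,0],[0,0,0],78]
    - [[0,0,0],[0,0,0],78]

```text
t: 7.03
tcp_pos: [524.4, 27.6, 120.5]
orientation: [[-0.042, -0.162, 0.986], [-0.009, 0.987, 0.161], [-0.999, -0.002, -0.043]]
force: [-32.2, -9.8, 14.9]
opening: 66.9
```

```bash
python3 - <<'E'
from m import *
s=readout.observe(); print(s['t'],np.round(s['tcp_pos'],1),np.round(s['force'],2),s['opening'])
f,K,T=grab("wrist"); g=f[100:400,150:550]; cv2.imwrite("pics/w4.png",cv2.resize(g,None,fx=2,fy=2)[:,:,::-1])
E
```

```text
7.0333 [524.4  27.6 120.5] [-32.17  -9.75  14.89] 66.87717358067198
```

View pics/w4.png

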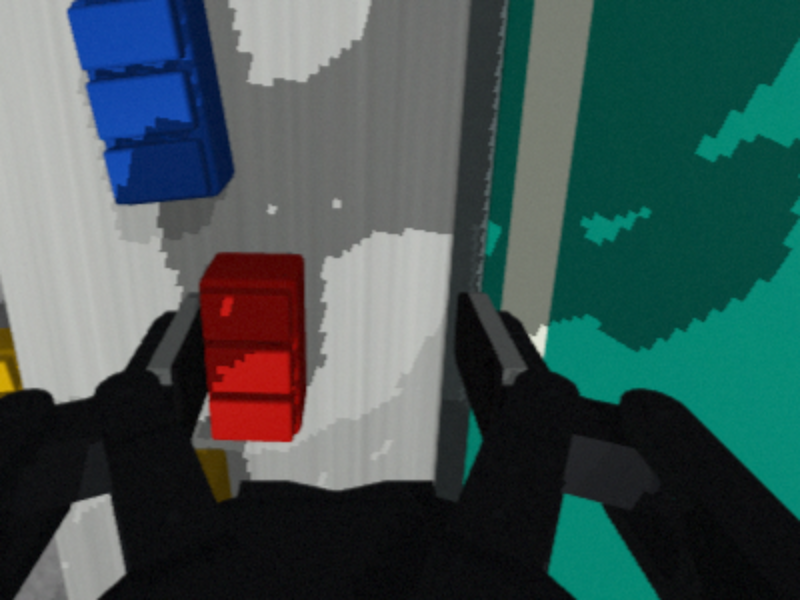

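The push stalled at 32 N. The front fingertip, crop (470,310), is jammed against the flap's lower edge by friction, so it has to come onto the flap from above. Backing off first.

Call:
play_rows:
  steps:
    - [[0,0,-0.06],[0,0,0],78]
    - [[0,0,-0.06],[0,0,0],78]
    - [[0,0,-0.04],[0,0,0],78]
    - [[0,0,0],[0,0,0],78]
    - [[0,0,0],[0,0,0],78]

```text
t: 7.5
tcp_pos: [520.3, 26.7, 126.2]
orientation: [[-0.0, -0.163, 0.987], [0.0, 0.987, 0.163], [-1.0, 0.0, -0.0]]
force: [-1.8, 0.2, -1.5]
opening: 66.5
```

Call:
play_rows:
  steps:
    - [[-0.07,0,0],[0,0,0],78]
    - [[-0.06,0,0],[0,0,0],92]
    - [[0,0,0.0],[0,0,0],92]
    - [[0,0,0.02],[0,0,0],92]
    - [[0,0,0.025],[0,0,0],92]
    - [[0,0,0],[0,0,0],92]
    - [[0.04,0,0],[0,0,0],92]
    - [[0.04,0,0],[0,0,0],92]
    - [[0.04,0,0],[0,0,0],92]
    - [[0.027,0,0],[0,0,0],92]
    - [[0,0,0],[0,0,0],92]
    - [[0,0,0],[0,0,0],92]

```text
t: 8.5
tcp_pos: [526.0, 27.8, 122.7]
orientation: [[-0.002, -0.163, 0.987], [0.0, 0.987, 0.163], [-1.0, 0.0, -0.002]]
force: [-1.2, 0.4, 0.4]
opening: 78.4
```

```bash
python3 - <<'E'
from m import *
s=readout.observe(); print(s['t'],np.round(s['tcp_pos'],1),np.round(s['force'],2),s['opening'])
f,K,T=grab("wrist"); g=f[100:400,150:550]; cv2.imwrite("pics/w5.png",cv2.resize(g,None,fx=2,fy=2)[:,:,::-1])
E
```

```text
8.5 [526.   27.8 122.7] [-1.16  0.37  0.42] 78.4358944023939
```

View pics/w5.png

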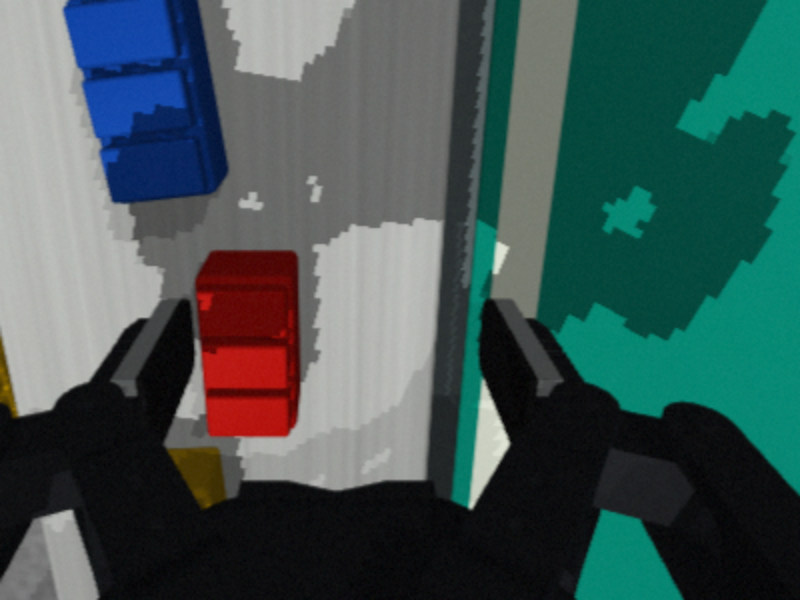

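The front tip is now on the flap at crop (490,310), past its edge. The rear finger sits just behind the red stub. Pushing on.

Call:
play_rows:
  steps:
    - [[0,0,0.02],[0,0,0],92]
    - [[0,0,0.02],[0,0,0],92]
    - [[0,0,0.02],[0,0,0],92]
    - [[0,0,0.02],[0,0,0],92]
    - [[0,0,0.02],[0,0,0],92]
    - [[0,0,0.02],[0,0,0],92]
    - [[0,0,0.02],[0,0,0],92]
    - [[0,0,0.02],[0,0,0],92]
    - [[0,0,0],[0,0,0],92]
    - [[0,0,0],[0,0,0],92]

```text
t: 9.38
tcp_pos: [551.3, 31.7, 123.7]
orientation: [[0.001, -0.163, 0.987], [0.0, 0.987, 0.163], [-1.0, -0.0, 0.001]]
force: [-0.4, -0.6, 1.2]
opening: 78.7
```

Call:
play_rows:
  steps:
    - [[0,0,0.02],[0,0,0],92]
    - [[0,0,0.02],[0,0,0],92]
    - [[0,0,0.02],[0,0,0],92]
    - [[0,0,0.02],[0,0,0],92]
    - [[0,0,0],[0,0,0],92]
    - [[0,0,0],[0,0,0],92]
    - [[0,0,0],[0,0,0],92]

```text
t: 9.97
tcp_pos: [562.8, 33.7, 123.6]
orientation: [[0.001, -0.163, 0.987], [0.0, 0.987, 0.163], [-1.0, -0.0, 0.001]]
force: [-1.0, -0.1, 1.0]
opening: 78.4
```

```bash
python3 - <<'E'
from m import *
s=readout.observe(); print(s['t'],np.round(s['tcp_pos'],1),np.round(s['force'],2),s['opening'])
f,K,T=grab("wrist"); g=f[100:400,150:550]; cv2.imwrite("pics/w6.png",cv2.resize(g,None,fx=2,fy=2)[:,:,::-1])
E
```

```text
9.9667 [562.8  33.7 123.6] [-1.04 -0.14  0.97] 78.40655128035313
```

View pics/w6.png

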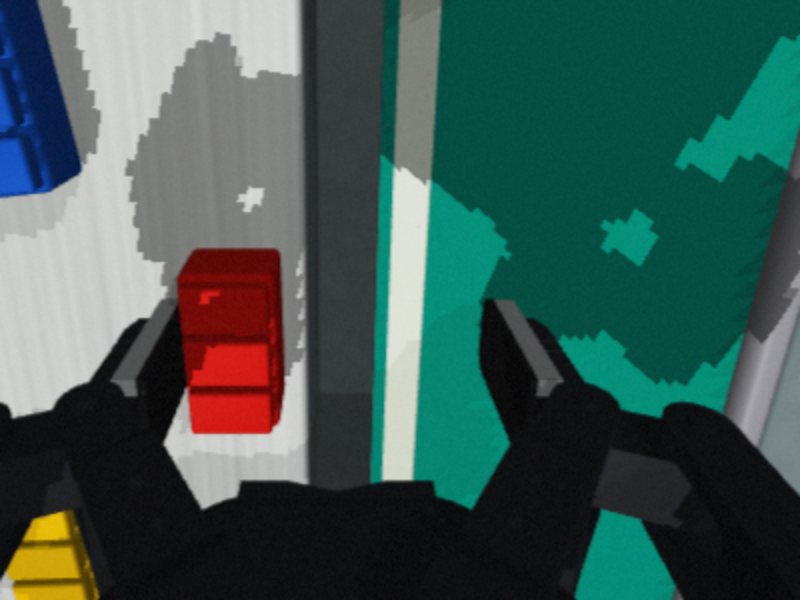

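The flap is well open and the red stub's front is almost at the sill, crop (283,340). Step 1 has been held. Continuing forward with the jaws narrowing slowly, so the knuckles stay clear of the hinge.

Call:
play_rows:
  steps:
    - [[0,0,0.012],[0,0,0],90]
    - [[-0.003,0,0.012],[0,0,0],88]
    - [[-0.003,0,0.012],[0,0,0],86]
    - [[-0.003,0,0.012],[0,0,0],84]
    - [[-0.003,0,0.012],[0,0,0],82]
    - [[-0.003,0,0.012],[0,0,0],80]
    - [[-0.003,0,0.012],[0,0,0],78]
    - [[-0.003,0,0.012],[0,0,0],76]
    - [[-0.003,0,0.012],[0,0,0],74]
    - [[-0.003,0,0.008],[0,0,0],72]
    - [[0,0,0],[0,0,0],72]
    - [[0,0,0],[0,0,0],72]
    - [[0,0,0],[0,0,0],72]

```text
t: 11.1
tcp_pos: [580.0, 36.5, 127.8]
orientation: [[0.001, -0.163, 0.987], [0.0, 0.987, 0.163], [-1.0, -0.0, 0.001]]
force: [-0.7, -0.2, 0.8]
opening: 61.5
```

```bash
python3 - <<'E'
from m import *
s=readout.observe(); print(s['t'],np.round(s['tcp_pos'],1),np.round(s['force'],2),s['opening'])
f,K,T=grab("wrist"); g=f[100:400,150:550]; cv2.imwrite("pics/w7.png",cv2.resize(g,None,fx=2,fy=2)[:,:,::-1])
E
```

```text
11.1 [580.   36.5 127.8] [-0.74 -0.16  0.8 ] 61.461370819817546
```

View pics/w7.png

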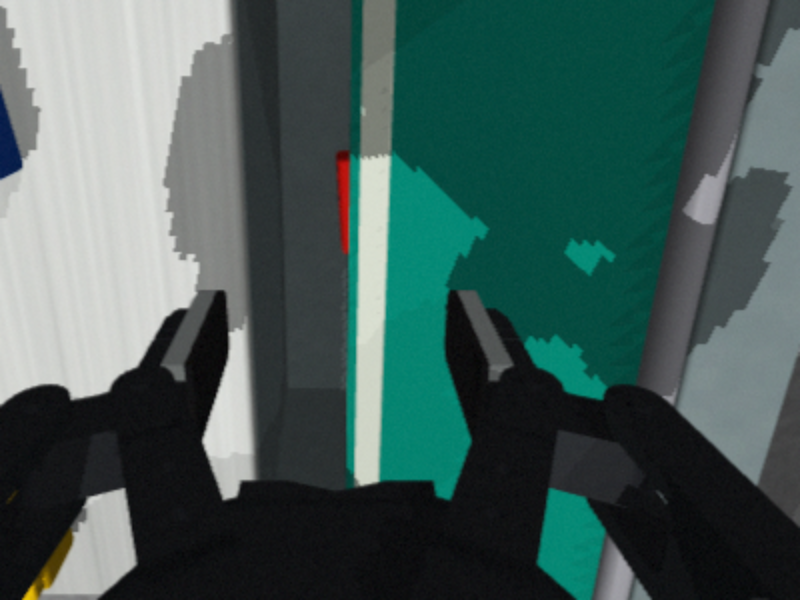

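The red stub has dropped into the well; it shows below the flap edge at crop (342,200). Withdrawing straight up.

Call:
play_rows:
  steps:
    - [[-0.04,0,0],[0,0,0],72]
    - [[-0.04,0,0],[0,0,0],72]
    - [[-0.06,0,0],[0,0,0],72]
    - [[-0.1,0,0],[0,0,0],72]
    - [[-0.15,0,0],[0,0,0],72]
    - [[-0.2,0,0],[0,0,0],72]
    - [[-0.2,0,0],[0,0,0],72]
    - [[-0.1,0,-0.2],[0,0,0],72]
    - [[0,0,-0.2],[0,0,0],72]
    - [[0,0,-0.1],[0,0,0],72]
    - [[0,0,0],[0,0,0],72]
    - [[0,0,0],[0,0,0],72]
    - [[0,0,0],[0,0,0],72]
    - [[0,0,0],[0,0,0],72]

```text
t: 12.32
tcp_pos: [506.9, 24.3, 261.3]
orientation: [[0.001, -0.163, 0.987], [0.0, 0.987, 0.163], [-1.0, -0.0, 0.001]]
force: [1.3, -0.2, 0.2]
opening: 61.6
```

```bash
python3 - <<'E'
from m import *
s=readout.observe(); print(s['t'],np.round(s['tcp_pos'],1),np.round(s['force'],2),s['opening'])
f,K,T=grab("wrist"); cv2.imwrite("pics/w8.png",f[:,:,::-1])
for c in("red","yellow","blue"):
    for b in blobs(f,c,(0,0,640,400),60):
        r=cv2.minAreaRect(b); print(c,np.round(r[0],1),np.round(r[1],1),ray(K,T,r[0],137).round(1)[:2])
m=mask(f,'teal')
for r in (140,180,220):
    x=np.flatnonzero(m[r]); 
    if len(x): print(r,x.min(),ray(K,T,(x.min(),r),119)[:2].round(1))
E
```

```text
12.3167 [506.9  24.3 261.3] [ 1.26 -0.17  0.15] 61.57715647900917
yellow [292.4 251.2] [44.8 23.5] [489.6 -38.6]
yellow [213.2 238.5] [45.5 29. ] [408.3 -37.2]
blue [293.6 127.1] [50.7 26.7] [474.1  84.5]
140 374 [551.2  83.8]
180 371 [557.2  44.4]
220 369 [564.8   1.3]
```

View pics/w8.png

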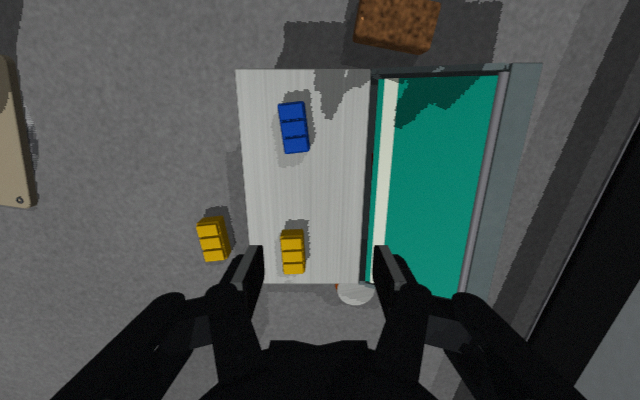

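The flap is shut, with its edge at the same place as before. Blue (293,127) and yellow (292,251) haven't moved, red is gone from the ledge, and the hand is clear. Handing in.

```bash
python3 -c "
from cell import workorder; print(workorder.sign_off())"
```

```text
the job is handed in; nothing more can be done
None
```

The red stub is in the bin and the job is handed in, at about 12.3 s of the 35 s allowed. One finger held the flap open from above while the other pushed the stub over the sill. I then lifted the hand clear.

**Failed first try:** the first push jammed the front fingertip against the flap's lower edge, and the wrist force reached about 37 N. I backed off, opened the jaws wider and came down onto the flap from above. After that the readings between moves stayed under about 2 N. The force was only read at the end of each move, and I have no separate reading of the fingers' force on the stub.

**Last checks:**
- **Flap:** shut, with its lower edge within about 1.5 mm of where it was measured at the start.
- **Blue and yellow stubs:** on the ledge, within about 0.5 mm of their first measured positions.
- **Red stub:** gone from the ledge. I saw it in the well just before withdrawing, but the shut flap now hides it, so I couldn't check its final resting place.
- **Other items:** the cork and the tin look undisturbed in the last picture. I took no closing picture of the brush, screwdriver or cleaner, but the arm did not go near them.
- **Hand:** clear of everything.

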